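# Pack a sharpening stone tight in its cradle

## Robot

A 6-joint arm with a two-finger parallel gripper is mounted at the origin on the work surface. World frame = base frame: x ahead of the robot, y to its left, z up, the work surface at z = 0. Lengths are in m, angles in rad, forces in N, time in s.
With the tool pointing down it reaches from about 0.3 to 0.875 m from the base axis. Payload 6.4 kg.
Tool frame: the origin (TCP) lies on the centre line of the jaws, within the pads' length; the fingertips stand 8 mm ahead of it and the grasp point (between the pads) lies 11 mm behind it; z points along the fingers, y is the line along which they close (so a half turn about z gives the same grasp; the last joint's range is limited). The gripper opens to 88 mm and grips with 3 to 60 N. Pads are 18 mm wide; open, the fingers measure 123 mm over their backs; the gripper's body (75 mm by 187 mm) begins 45 mm behind the grasp point.
Start: joints at [-1.388, 0.181, 1.607, -0, 1.354, -0.206], TCP at [0.218, -0.532, 0.247] pointing down, gripper open.
Joint ranges: [-2.99, 2.99], [-0.89, 2.07], [0.3, 2.58], [-1.14, 4.28], [0, 2.63], [-3.12, 3.12]. Speed limits (rad/s): [2.57, 2.57, 3.01, 3.14, 3.14, 3.14].

## Interface

Orientations are given as a unit quaternion [w, x, y, z].
In Python, from workcell import read_state, vision, ticket gives the robot as it stands. The module is installed in compiled form; this text tells all that it offers.
- The arm moves only by the tool servo_tool, never from a script. Its argument "steps" is a list of rows, each a list of 6 numbers: the shift along the tool's x, y, z in m, then the turn, a rotation vector about the tool's x, y, z in degrees. In form: [[tx, ty, tz, ax, ay, az], ...]. A call has 1 to 10 rows; each row is the pose to reach, as a shift and turn from the pose commanded when the call began, along the tool's axes at that moment; what a row does not reach only later rows make up. A row lasts 1/12 s, in which the tool goes at most 41.7 mm and 7.16 degrees, less where a joint would pass 70% of its speed; a pose out of reach is approached as far as the arm can. A call with a gripper value outside its range is refused whole. "fingers" is the finger opening in m, from 0 to 0.0881, set as the call begins (left out, the last holds). The fingers move at their own pace and stop on an object; "grip_force" is the grip in N (left out, the last holds). Time passes only in rows, so rows that repeat a pose let the fingers close. It gives the time, the measured TCP pose, the force, the opening and the grip force at its end, in the units of the state.
- read_state(): the state, without advancing time (a new reading comes with each control period).
- vision.grab_frame(name): name is "side" or "top" or "wrist"; returns (picture, depth): 384x512x3 uint8, blue, green, red; 384x512 float32, m along the optical axis (not along the pixel's ray), 0 where there is no reading.
- vision.camera_params(name): a dict with "vfov" (degrees; the focal length in pixels is half the picture's height over the tangent of half this angle, whatever the lens; pixels are square), "cx", "cy" (the principal point, pixels), "R" (3x3) and "t" (3): a world point X has camera coordinates R X + t; the wrist camera has in their place "hand_eye" (4x4, takes a point from camera to tool coordinates, whose origin is the TCP and whose axes are the flange's). Camera axes: x right, y down, z forward; pixel columns grow to the right and rows downward; lengths in m; the calibration is good to about 2 mm. A picture is of the moment at which its call begins: read the wrist's pose just before it. camera_params takes no time and is no camera call.
- ticket.job_done(): hands the job in; it is judged then, once.
Trained networks look in the newest picture that a camera, given by its name, has taken for a name from the list of things; names that differ only in an ending like _2 or _b are one class to them, and where a whole thing is asked for, a point or a joint stands for the part that bears it (a point fixed in the world has none). Each returns a list of dicts, best first, with "conf" (0 to 1); they miss things now and then, are a little off and sometimes report something else, mostly with a low value. They report only what shows in the picture. A call takes as long as a camera call. They do not tell look-alikes from the thing itself.
- vision.recognise(camera, query): "bbox" ([centre column, centre row, width, height] in pixels, round what is visible of it).
The state is a dict: "clock": time; "joint_positions": joint angles; "qd": joint speeds; "joint_torque": joint torques, N m; "eef_pos": TCP position; "eef_rot": TCP orientation; "wrist_force": force on the tool from outside, world axes, zero at the start; "torque": the same for the moment, N m; "grip_width": finger opening in m; "finger_force": force on a finger pad.
Only numpy, scipy, OpenCV 4.12 (cv2) and the standard library are available. Lean on these libraries where they do the work, as an engineer would, in place of code of your own. Each camera call takes 0.05 s, during which the arm holds its last target. There are 200 camera calls.

## Task

Fit the metal backstop down over the two pegs of the stone cradle and let go of it. Then take the wooden packer out of its stand, lower its blade right down into the gap between backstop and stone, at the end where the gap is wide enough for it, and press it sideways against the stone until the stone lies flush along the whole fence. Finish while still gripping the packer and pressing the stone firmly against the fence, so that I can tighten the clamp; leave the nippers and the oil bottle alone.

Things in the scene. Friction and masses are not known exactly. Their poses are not given: they have to be found in the camera images.
- cradle: fixed white board, 150 x 210 mm, 12 mm thick. Origin on the table surface, z up; y along the board, x across it from peg side to fence side (board spans x -83 to +67 mm). On it: two steel pegs (10 mm diameter, 25 mm high, the top 7 mm tapering to 4 mm diameter) at x = -41, y = -45 and +45 mm, a steel fence, and the loose stone between
- fence: dark steel bar, 12 mm thick (x), 170 mm long (y), 20 mm high, fixed on the cradle parallel to its y axis. Origin under its centre, on the board at cradle x = +51 mm; its face towards the stone is at cradle x = +45 mm
- peg_mid (a point): point on the board's upper face half-way between the two pegs (cradle x = -41, y = 0, z = 12 mm); axes as the cradle
- stone_mid (a point): centre of the loose pinkish sharpening stone, 50 x 140 x 22 mm (x, y, z), 0.32 kg, flat on the cradle's board, its y axis along the fence. It starts 3 to 5 mm short of the fence, up to 1 degree askew; flush, its centre is at cradle x = +20 mm, and the gap between it and the seated backstop is then 24 mm beside the thin half and 9 mm beside the thick half
- backstop_foot (a point): loose aluminium backstop, 0.35 kg; point under its centre, z up. A bar 140 mm long (y), 26 mm high: the half at y < 0 is 54 mm thick (x), the half at y > 0 only 24 mm, both centred on x = 0. Holes of 13 mm diameter through it at y = -45 and +45 mm go over the pegs either way round, so the thin half may come to either end. Seated, its underside rests on the board
- backstop_rib (a point): centre of the backstop's dark grip rib, on top of it: 16 mm thick (x), 44 mm long (y), 44 mm high, at backstop x = 0, y = -12 mm, 48 mm above the underside (the rib spans 26 to 70 mm above it); axes as the backstop
- packer_head (a point): centre of the head of the wooden packer, about 60 g: head 24 mm thick (x), 36 mm wide (y), 34 mm high, over a blade 12 mm thick (x), 36 mm wide (y), 46 mm high. The head's centre is 63 mm above the underside of the blade. Same both ways round. It starts upright in the stand; z up
- packer_foot (a point): centre of the underside of the packer's blade, 63 mm below the head's centre; axes as the head. Pressing the stone flush with it, and holding it so, takes a firm sideways push of 10 to 20 N
- stand: fixed wooden block, 70 x 80 x 30 mm, origin under its centre; a slot 15 x 39 mm (x, y), 22 mm deep, in its top holds the packer's blade, whose underside is 8 mm above the table
- nipper_a: bystander: small steel nippers lying on the table, about 130 x 50 mm and 10 mm high; origin at the pivot
- nipper_b: bystander: a second pair of the same steel nippers
- oil: bystander: white oil bottle, 48 mm diameter, 110 mm high, origin under its centre
Mind the look-alikes: they are no part of the job. Leave any blue or green look-alike of the part that bears backstop_foot alone.

How it is judged:
By the outcome, as a careful person would: the job done as asked, in the order asked, and still so for the second after the job is handed in, while the arm keeps its last pose, push and grip.
It also fails if it takes over 72 s, if anything falls off the work surface, if the arm or the gripper's body presses on something with over 40 N, if the wrist force passes 120 N, or if a joint passes its speed limit or range.

## Working session

There is one attempt and no reset: what is moved stays moved. The work goes in short steps, Python scripts to look and compute and a tool call to move; the robot and the scene stay as the last step left them, time stands still between calls to the robot, and variables do not carry over. Pictures are saved under pics/ and viewed, at most 10 in all, crops included, and the job is handed in when it is done.

Besides the shell and the picture viewer there is one more tool, called as name(argument=value, ...) on one line, values as JSON. servo_tool: Moves the arm, as the interface text tells. Its arguments: {"type":"object","properties":{"steps":{"type":"array"},"fingers":{"type":"number"},"grip_force":{"type":"number"}},"required":["steps"]}

```bash
mkdir -p pics; cat > h.py <<'E'
import numpy as np, cv2
from workcell import read_state, vision, ticket
from scipy.spatial.transform import Rotation as Ro
def Rq(q): return Ro.from_quat([q[1],q[2],q[3],q[0]])
def cloud(name):
    s=read_state(); im,d=vision.grab_frame(name); p=vision.camera_params(name)
    f=192/np.tan(np.radians(p["vfov"])/2)
    v,u=np.mgrid[:384,:512]
    P=np.stack([(u-p["cx"])/f*d,(v-p["cy"])/f*d,d],-1)
    if "R" in p: W=(P-np.array(p["t"]))@np.array(p["R"])
    else:
        H=np.array(p["hand_eye"]); W=P@H[:3,:3].T+H[:3,3]
        W=W@Rq(s["eef_rot"]).as_matrix().T+np.array(s["eef_pos"])
    W[d==0]=np.nan
    return im,d,W
E
python3 - <<'E'
from h import *
s=read_state(); print({k:np.round(v,4).tolist() for k,v in s.items()})
for c in ["top","side"]:
    im,d,W=cloud(c); np.save(c+".npy",W); cv2.imwrite(f"{c}.png",im)
    p=vision.camera_params(c); print(c,p)
    big=cv2.resize(im,(800,600)); 
    cv2.imwrite(f"pics/{c}0.png",big)
    for q in ["cradle","fence","stone_mid","backstop_foot","packer_head","stand","nipper_a","oil"]:
        for r in vision.recognise(c,q)[:3]:
            b=r["bbox"]; u,v=int(b[0]),int(b[1]); print(c,q,round(r["conf"],2),np.round(b).astype(int).tolist(),np.round(W[min(v,383),min(u,511)],3))
E
```

```text
{'clock': 0.0, 'joint_positions': [-1.3883, 0.1815, 1.608, -0.0, 1.3538, -0.2063], 'qd': [-0.0, -0.001, -0.0001, -0.0004, 0.0019, 0.0001], 'joint_torque': [0.0009, -43.3873, -34.1847, 0.0703, 0.0385, -0.0001], 'eef_pos': [0.2179, -0.5316, 0.2458], 'eef_rot': [-0.0008, 0.9812, 0.1932, 0.0], 'wrist_force': [-0.2425, 0.4998, 0.0655], 'torque': [-0.0284, 0.0253, 0.0132], 'finger_force': 0.0, 'grip_width': 0.0884}
top {'vfov': 43.18898856340507, 'cx': 246.87378074210338, 'cy': 188.65197962694722, 'R': array([[-0.01868283, -0.99980072, -0.00703332],
       [-0.98355604,  0.01964222, -0.17953186],
       [ 0.17963424,  0.0035635 , -0.98372702]]), 't': array([-0.04870826,  0.52171925,  1.35368994])}
top cradle 0.59 [244, 179, 81, 65] [ 0.559 -0.048  0.015]
top fence 0.58 [237, 157, 57, 16] [ 0.623 -0.031  0.03 ]
top fence 0.25 [135, 214, 16, 18] [0.451 0.257 0.086]
top stone_mid 0.74 [241, 166, 49, 24] [ 0.592 -0.043  0.032]
top stone_mid 0.55 [242, 178, 78, 64] [ 0.56  -0.045  0.011]
top stone_mid 0.43 [127, 141, 34, 13] [0.686 0.303 0.004]
top backstop_foot 0.85 [225, 248, 49, 14] [0.353 0
[... 780 characters left out ...]
radle 0.9 [246, 216, 81, 61] [ 0.559 -0.026  0.013]
side fence 0.83 [229, 204, 30, 38] [ 0.615 -0.019  0.028]
side fence 0.55 [200, 309, 38, 39] [0.441 0.274 0.036]
side stone_mid 0.74 [116, 271, 48, 39] [0.693 0.311 0.001]
side stone_mid 0.65 [197, 295, 18, 34] [0.441 0.276 0.084]
side stone_mid 0.62 [241, 206, 36, 38] [ 0.579 -0.034  0.034]
side backstop_foot 0.85 [318, 172, 22, 27] [ 0.495 -0.309  0.028]
side backstop_foot 0.63 [308, 259, 40, 51] [0.336 0.008 0.025]
side packer_head 0.89 [198, 294, 17, 33] [0.438 0.273 0.088]
side stand 0.84 [198, 307, 38, 41] [0.444 0.277 0.04 ]
side nipper_a 0.74 [118, 271, 50, 41] [0.689 0.305 0.001]
side oil 0.85 [164, 184, 19, 41] [0.782 0.064 0.071]
```

View pics/top0.png

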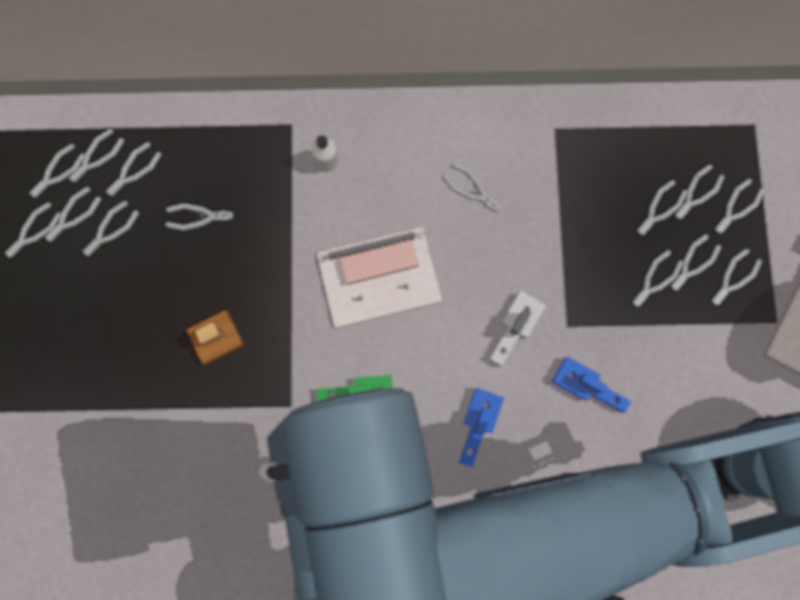

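```bash
python3 - <<'E'
import cv2,numpy as np
im=cv2.imread("top.png")
a=cv2.resize(im[140:310,180:430],(800,544),interpolation=cv2.INTER_CUBIC)
cv2.imwrite("pics/topc.png",a)
E
```

```text
(no output)
```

View pics/topc.png

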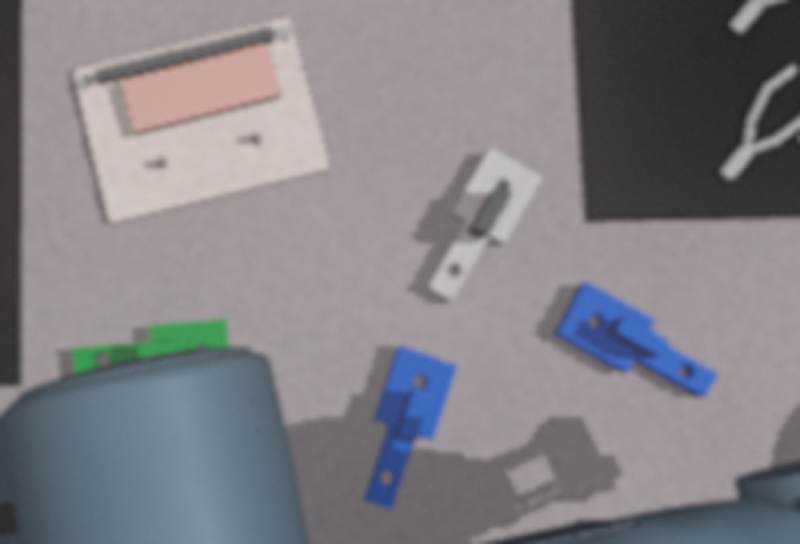

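The top view shows these backstop-shaped things (800 px picture): grey metal with a dark rib at (517,328), blue at (481,428) and (591,385), green at (355,388). The grey metal one fits, and the crop confirms it at (485,225). The cradle is at (380,278), the packer in its stand at (213,335), the nippers at (475,187) and (198,215), and the oil at (324,148). Next I'll measure the poses from the depth cloud.

```bash
cat >> h.py <<'E'
def rect(P):
    (c,s,a)=cv2.minAreaRect((P[:,:2]*1000).astype(np.float32)); return np.round(c,1),np.round(s,1),round(a,1)
E
python3 - <<'E'
from h import *
W=np.load("top.npy"); im=cv2.imread("top.png"); hsv=cv2.cvtColor(im,cv2.COLOR_BGR2HSV)
def reg(u0,u1,v0,v1,m):
    M=np.zeros(m.shape,bool); M[v0:v1,u0:u1]=m[v0:v1,u0:u1]
    M=M&np.isfinite(W[...,2]); M=cv2.morphologyEx(M.astype(np.uint8),cv2.MORPH_OPEN,np.ones((2,2)))>0
    return W[M]
z=W[...,2]
t=W[235:240,250:290,2]; print("table z",np.nanmedian(t), np.nanmedian(W[215:225,255:295,2]))
for n,a,lo,hi in [("bs bar",(305,355,183,240),.017,.036),("rib",(305,355,183,240),.05,.085),("cradle",(195,290,140,215),.006,.05),("stand",(110,165,190,240),.02,.04),("head",(110,165,190,240),.07,.1)]:
    P=reg(*a,(z>lo)&(z<hi)); print(n,len(P),*rect(P),np.round(np.median(P,0),4))
P=reg(195,290,140,215,(hsv[...,1]>45)&(z>.02)&((hsv[...,0]<15)|(hsv[...,0]>165))); print("stone",len(P),*rect(P),np.median(P,0).round(3))
P=reg(195,290,140,215,(hsv[...,2]<110)&(z>.02)); print("fence",len(P),*rect(P),np.median(P,0).round(3))
E
```

```text
table z -0.0013359731569639343 -0.0012745538394361656
bs bar 509 [nan nan] [0. 0.] 0.0 [nan nan nan]
rib 95 [ 464.4 -307.3] [19.8 49.7] 57.2 [nan nan nan]
cradle 3287 [nan nan] [0. 0.] 0.0 [nan nan nan]
stand 520 [449.6 263. ] [67.2 82.1] 26.7 [nan nan nan]
head 130 [447.8 264.6] [21.2 44.1] 30.8 [0.4484 0.2592 0.0854]
stone 799 [587.2 -48.2] [ 47.8 136.9] 13.6 [nan nan nan]
fence 121 [615.  -34.7] [  8.  159.7] 13.0 [nan nan nan]
```

```bash
cat >> h.py <<'E'
def delta(x,y,z,th):
    "tool-frame shift and turn (deg about z) from measured pose to TCP x,y,z with tool x axis at th deg"
    s=read_state(); R=Rq(s["eef_rot"]); d=R.inv().apply(np.array([x,y,z])-s["eef_pos"])
    c,q=np.cos(np.radians(th)),np.sin(np.radians(th))
    G=Ro.from_matrix([[c,q,0],[q,-c,0],[0,0,-1]])
    print("delta",d.round(4),np.degrees((R.inv()*G).as_rotvec()).round(2))
E
python3 - <<'E'
from h import *
p=vision.camera_params("wrist"); print(p)
delta(.464,-.307,.26,147.2); delta(.464,-.307,.26,-32.8)
E
```

```text
{'vfov': 61.541896774384014, 'cx': 255.50903304817484, 'cy': 190.90534562393978, 'hand_eye': array([[-2.97531077e-04, -9.48990558e-01, -3.15304349e-01,
         8.13542974e-02],
       [ 9.99999908e-01, -1.84634517e-04, -3.87925625e-04,
         1.16120279e-04],
       [ 3.09921689e-04, -3.15304435e-01,  9.48990525e-01,
        -1.38299865e-01],
       [ 0.00000000e+00,  0.00000000e+00,  0.00000000e+00,
         1.00000000e+00]])}
delta [ 0.313  -0.115  -0.0133] [   0.      0.   -124.92]
delta [ 0.313  -0.115  -0.0133] [ 0.   -0.   55.08]
```

servo_tool(steps=[[0.313, -0.115, 0.03, 0, 0, -125], [0.313, -0.115, 0.03, 0, 0, -125], [0.313, -0.115, 0.03, 0, 0, -125], [0.313, -0.115, 0.03, 0, 0, -125], [0.313, -0.115, 0.03, 0, 0, -125], [0.313, -0.115, 0.03, 0, 0, -125], [0.313, -0.115, 0.03, 0, 0, -125], [0.313, -0.115, 0.03, 0, 0, -125], [0.313, -0.115, 0.03, 0, 0, -125], [0.313, -0.115, 0.03, 0, 0, -125]], fingers=0.07, grip_force=40)

```text
clock: 1.73
eef_pos: [0.4658, -0.3045, 0.2164]
eef_rot: [-0.0, 0.679, 0.734, 0.0]
wrist_force: [-1.0, -0.1, 0.5]
grip_width: 0.0695
finger_force: 0.0
```

```bash
python3 - <<'E'
from h import *
s=read_state();print(s["clock"],s["joint_positions"]);delta(.464,-.307,.22,147.2)
E
```

```text
1.7333 [-7.92487011e-01  1.69000693e-01  1.68418148e+00  2.82835225e-04
  1.28893579e+00 -8.71566556e-01]
delta [-0.0023 -0.002  -0.0036] [ 1.000e-02 -3.000e-02 -5.267e+01]
```

servo_tool(steps=[[-0.002, -0.002, 0.016, 0, 0, -53], [-0.002, -0.002, 0.016, 0, 0, -53], [-0.002, -0.002, 0.016, 0, 0, -53], [-0.002, -0.002, 0.016, 0, 0, -53], [-0.002, -0.002, 0.016, 0, 0, -53], [-0.002, -0.002, 0.016, 0, 0, -53], [-0.002, -0.002, 0.016, 0, 0, -53], [-0.002, -0.002, 0.016, 0, 0, -53], [-0.002, -0.002, 0.016, 0, 0, -53], [-0.002, -0.002, 0.016, 0, 0, -53]])

```text
clock: 2.57
eef_pos: [0.4622, -0.3092, 0.2007]
eef_rot: [0.0, 0.286, 0.958, -0.0]
wrist_force: [-0.7, 0.5, -0.4]
grip_width: 0.0702
finger_force: 0.0
```

```bash
cat >> h.py <<'E'
def comp(W,lo,hi,extra=None,near=None):
    "largest (or nearest to xy) connected blob in a height band"
    m=(W[...,2]>lo)&(W[...,2]<hi)
    if extra is not None: m&=extra
    n,L,st,_=cv2.connectedComponentsWithStats(m.astype(np.uint8))
    best=[(np.linalg.norm(np.median(W[L==i],0)[:2]-near) if near is not None else -st[i,4],i) for i in range(1,n) if st[i,4]>150]
    return L==min(best)[1]
E
python3 - <<'E'
from h import *
im,d,W=cloud("wrist"); np.save("w1.npy",W); cv2.imwrite("pics/w1.png",im); s=read_state(); print(s["eef_pos"],s["eef_rot"])
print("table",np.nanpercentile(W[...,2],[5,25,50,75]))
for lo,hi in [(.018,.034),(.06,.08)]:
    P=W[comp(W,lo,hi,near=np.array([.464,-.307]))]; print(len(P),*rect(P),np.median(P,0).round(4))
E
```

```text
[ 0.46219175 -0.3091625   0.20074187] [ 1.48186686e-05  2.85828199e-01  9.58280878e-01 -8.07679275e-06]
table [-8.74165914e-04  6.68837224e-07  8.45357262e-04  2.83171069e-02]
4240 [ 453.  -298.6] [ 54.1 140.1] 57.6 [ 0.4636 -0.3     0.0261]
901 [ 462.8 -305.1] [15.9 44.1] 58.6 [ 0.4613 -0.3042  0.07  ]
```

View pics/w1.png

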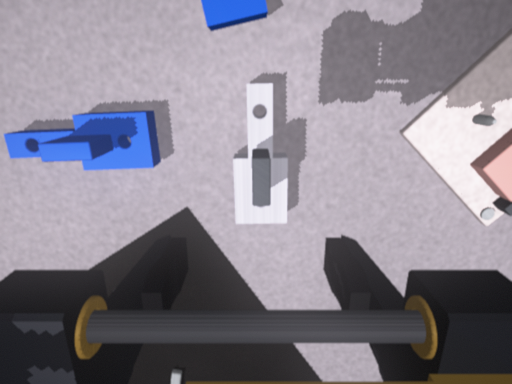

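The grey backstop is at (261,160) in the wrist picture and its dark rib at (261,178). The measured sizes match the given ones, at 54x140 and 16x44. The blue look-alikes are clear at (80,140) and (235,10).

```bash
python3 -c "
from h import *
delta(.463,-.305,.040,147.8)"
```

```text
delta [0.0016 0.0039 0.1607] [-0.    0.   -1.02]
```

servo_tool(steps=[[0.0016, 0.0039, 0.04, 0, 0, -1], [0.0016, 0.0039, 0.08, 0, 0, -1], [0.0016, 0.0039, 0.11, 0, 0, -1], [0.0016, 0.0039, 0.135, 0, 0, -1], [0.0016, 0.0039, 0.15, 0, 0, -1], [0.0016, 0.0039, 0.16, 0, 0, -1], [0.0016, 0.0039, 0.1607, 0, 0, -1], [0.0016, 0.0039, 0.1607, 0, 0, -1]])

```text
clock: 3.28
eef_pos: [0.4631, -0.3051, 0.0401]
eef_rot: [-0.0, 0.277, 0.961, 0.0]
wrist_force: [-0.2, -0.4, -0.5]
grip_width: 0.0702
finger_force: 0.0
```

servo_tool(steps=[[0, 0, 0, 0, 0, 0], [0, 0, 0, 0, 0, 0], [0, 0, 0, 0, 0, 0], [0, 0, 0, 0, 0, 0], [0, 0, 0, 0, 0, 0], [0, 0, 0, 0, 0, 0], [0, 0, 0, 0, 0, 0], [0, 0, 0, 0, 0, 0]], fingers=0.005, grip_force=40)

```text
clock: 3.95
eef_pos: [0.4629, -0.305, 0.04]
eef_rot: [-0.0, 0.277, 0.961, 0.0]
wrist_force: [0.7, -0.1, 0.5]
grip_width: 0.0186
finger_force: 0.0
```

servo_tool(steps=[[0, 0, -0.03, 0, 0, 0], [0, 0, -0.07, 0, 0, 0], [0, 0, -0.11, 0, 0, 0], [0, 0, -0.13, 0, 0, 0], [0, 0, -0.14, 0, 0, 0], [0, 0, -0.14, 0, 0, 0]])

```text
clock: 4.45
eef_pos: [0.4637, -0.3057, 0.1819]
eef_rot: [0.002, 0.276, 0.961, -0.001]
wrist_force: [0.2, 0.3, -4.5]
grip_width: 0.0155
finger_force: 40.0
```

```bash
python3 -c "
from h import *
s=read_state();print(s['clock'],s['eef_pos'],s['joint_positions'])
delta(.53,-.061,.19,103)"
```

```text
4.45 [ 0.46370419 -0.30569018  0.18189234] [-7.96580765e-01  2.02275546e-01  1.71976391e+00  3.33621644e-05
  1.21607153e+00 -1.80715434e+00]
delta [ 0.0738  0.2425 -0.0085] [3.00e-02 2.00e-01 4.49e+01]
```

```bash
python3 -c "
from h import *
delta(.423,-.086,.19,103)"
```

```text
delta [ 0.1512  0.1645 -0.0087] [3.00e-02 2.00e-01 4.49e+01]
```

servo_tool(steps=[[0.02, 0.02, -0.008, 0, 0, 6], [0.045, 0.05, -0.008, 0, 0, 12], [0.07, 0.077, -0.008, 0, 0, 19], [0.095, 0.104, -0.008, 0, 0, 26], [0.12, 0.13, -0.008, 0, 0, 33], [0.14, 0.15, -0.008, 0, 0, 39], [0.148, 0.161, -0.008, 0, 0, 43], [0.151, 0.1645, -0.008, 0, 0, 44.9], [0.151, 0.1645, -0.008, 0, 0, 44.9], [0.151, 0.1645, -0.008, 0, 0, 44.9]])

```text
clock: 5.28
eef_pos: [0.4213, -0.0847, 0.1861]
eef_rot: [-0.002, 0.622, 0.783, -0.0]
wrist_force: [0.2, 0.1, -4.3]
grip_width: 0.0155
finger_force: 40.0
```

```bash
python3 - <<'E'
from h import *
im,d,W=cloud("wrist"); np.save("w2.npy",W); cv2.imwrite("pics/w2.png",im); cv2.imwrite("w2.png",im); s=read_state(); print(s["eef_pos"],s["eef_rot"])
hsv=cv2.cvtColor(im,cv2.COLOR_BGR2HSV)
pink=(hsv[...,1]>40)&((hsv[...,0]<14)|(hsv[...,0]>166))
far=W[...,0]>.47
P=W[comp(W,.028,.04,pink&far)]; print("stone",len(P),*rect(P),np.median(P,0).round(4))
P=W[comp(W,.006,.06,far)]; print("cradle all",len(P),*rect(P))
P=W[comp(W,.009,.015,far)]; print("board",len(P),*rect(P),np.median(P,0).round(4))
P=W[comp(W,.024,.04,far&(hsv[...,2]<90))]; print("fence",len(P),*rect(P),np.median(P,0).round(4))
m=(W[...,2]>.02)&(W[...,2]<.045)&far&~pink
n,L,st,c=cv2.connectedComponentsWithStats(m.astype(np.uint8))
for i in range(1,n):
    if st[i,4]>8: print(st[i],*rect(W[L==i]),np.nanmedian(W[L==i],0).round(4),W[L==i][:,2].max().round(4))
P=W[comp(W,.12,.18)]; print("held",len(P),*rect(P),np.median(P,0).round(4))
E
```

```text
[ 0.42173855 -0.08530156  0.18653078] [-1.27433504e-03  6.22012822e-01  7.83005938e-01 -3.54940713e-04]
stone 8121 [588.8 -48.9] [ 55.5 141.3] 13.9 [ 0.584  -0.0414  0.0339]
cradle all 32361 [561.9 -46.7] [150.5 209.1] 13.0
board 19655 [562.  -46.8] [150.3 209. ] 13.0 [ 0.5327 -0.0252  0.012 ]
fence 732 [614.  -34.9] [  3.3 167.8] 12.9 [ 0.6073 -0.0064  0.0299]
[ 447   75   57  177 2859] [619.2 -33.8] [ 13.9 169.8] 12.9 [ 0.6144 -0.0162  0.0317] 0.0343
[438 101  21   1  21] [573.7  20.2] [15.8  0.1] 13.7 [0.5736 0.0201 0.0228] 0.0244
[374 116  15  12 138] [519.5 -10.5] [9.3 9.5] 6.8 [ 0.5176 -0.0105  0.0318] 0.0383
[363 207  14  13 127] [538.7 -97.6] [9.2 7. ] 65.2 [ 0.5379 -0.0967  0.0311] 0.0383
held 7501 [412.5 -49. ] [54.1 82.1] 12.5 [ 0.4103 -0.0486  0.1648]
```

View pics/w2.png

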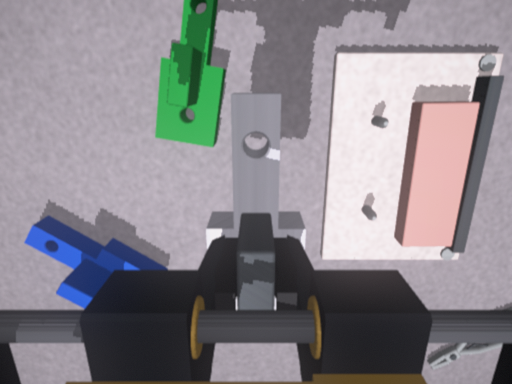

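The wrist picture shows the held backstop with its thin end up at (256,160) and the hole at (257,143). The pegs are at (380,122) and (370,213), the stone at (440,172) and the fence at (482,165). The board is 150x209 at 13.0° and the pegs are where they should be. Now I'll measure the held pose precisely.

```bash
python3 - <<'E'
from h import *
im,d,W=cloud("wrist"); s=read_state(); print(s["eef_pos"],s["eef_rot"])
R=Rq(s["eef_rot"]).as_matrix(); T=(W-s["eef_pos"])@R   # tool frame
m=comp(W,.12,.18)
P=T[m]; P=P[np.abs(P[:,2]-np.median(P[:,2]))<.006]
A=np.c_[P[:,:2],np.ones(len(P))]; c=np.linalg.lstsq(A,P[:,2],rcond=None)[0]; r=P[:,2]-A@c
g=np.abs(r)<.0015; c=np.linalg.lstsq(A[g],P[g,2],rcond=None)[0]
print("plane",c,"tilt deg",np.degrees(c[:2]).round(2))
thin=P[(P[:,0]>.02)]; print("thin",*rect(thin)); print("all x",P[:,0].min(),P[:,0].max())
for a,b in [(.022,.045),(.045,.07),(.07,.08)]:
    q=P[(P[:,0]>a)&(P[:,0]<b)]; print(a,np.percentile(q[:,1],[.5,99.5]).round(4))
# hole: inside the thin part's image mask
n,L,st,ce=cv2.connectedComponentsWithStats((~m).astype(np.uint8))
p=vision.camera_params("wrist"); f=192/np.tan(np.radians(p["vfov"])/2); H=np.array(p["hand_eye"])
for i in range(1,n):
    if 100<st[i,4]<3000 and st[i,1]>90:
        u,v=ce[i]; ray=H[:3,:3]@np.array([(u-p["cx"])/f,(v-p["cy"])/f,1]); o=H[:3,3]
        k=(c[2]-o[2]+c[0]*o[0]+c[1]*o[1])/(ray[2]-c[0]*ray[0]-c[1]*ray[1]); print("hole?",st[i],ce[i].round(1),(o+k*ray).round(4))
E
```

```text
[ 0.42197799 -0.0856606   0.1868767 ] [-9.82898228e-04  6.22348503e-01  7.82739611e-01 -2.75774536e-04]
plane [0.00562511 0.00018419 0.02140226] tilt deg [0.32 0.01]
thin [49.1 -1. ] [58.1 24.2] 0.1
all x -0.0035913966984382614 0.0781337496154463
0.022 [-0.0128  0.011 ]
0.045 [-0.0128  0.011 ]
0.07 [-0.0127  0.0108]
hole? [244 133  23  16 275] [255.5 140.3] [ 0.0552 -0.0007  0.0217]
```

```bash
python3 - <<'E'
from h import *
im,d,W=cloud("wrist"); s=read_state(); print(s["eef_pos"])
R=Rq(s["eef_rot"]).as_matrix(); T=(W-s["eef_pos"])@R
z=.0056*T[...,0]+.0002*T[...,1]+.0214
m=np.abs(T[...,2]-z)<.0015
p=vision.camera_params("wrist"); f=192/np.tan(np.radians(p["vfov"])/2); H=np.array(p["hand_eye"])
v,u=np.mgrid[:384,:512]; ray=np.stack([(u-p["cx"])/f,(v-p["cy"])/f,np.ones(u.shape)],-1)@H[:3,:3].T; o=H[:3,3]
k=(.0214+.0056*o[0]-o[2])/(ray[...,2]-.0056*ray[...,0]); Q=o+k[...,None]*ray  # pixel rays on the top plane
n,L,st,ce=cv2.connectedComponentsWithStats((~m).astype(np.uint8))
for i in range(1,n):
    q=Q[L==i]
    if 50<st[i,4]<3000 and st[i,1]>90 and st[i,1]<200: print("hole",st[i],rect(q),q.mean(0).round(4),"diam",2*np.sqrt(len(q)*np.median(np.diff(Q[140,245:260,1]))*np.median(-np.diff(Q[130:150,255,0]))/np.pi))
q=Q[m]; q=q[(np.abs(q[:,1])<.03)&(q[:,0]<.09)]
print("end",np.percentile(q[:,0],99.8), "step R",np.percentile(q[q[:,1]>.015,0],[99.5,100]),"step L",np.percentile(q[q[:,1]<-.017,0],[99.5,100]))
E
```

```text
[ 0.42215838 -0.08586948  0.18717734]
hole [242 132  28  28 530] (array([52.7, -0.8]), array([13.5, 12.4]), 45.4) [ 0.0529 -0.0007  0.0217] diam 0.0128989360389361
end 0.0777103573459537 step R [0.00821547 0.00880575] step L [0.00820902 0.00820919]
```

```bash
python3 -c "
from h import *
delta(.5325,-.0618,.11,103.0)"
```

```text
delta [-0.0014  0.113   0.077 ] [-0.07 -0.05 -0.  ]
```

servo_tool(steps=[[0, 0.02, 0, 0, 0, 0], [0, 0.05, 0, 0, 0, 0], [-0.0014, 0.08, 0, 0, 0, 0], [-0.0014, 0.1, 0.01, 0, 0, 0], [-0.0014, 0.11, 0.03, 0, 0, 0], [-0.0014, 0.113, 0.05, 0, 0, 0], [-0.0014, 0.113, 0.065, 0, 0, 0], [-0.0014, 0.113, 0.075, 0, 0, 0], [-0.0014, 0.113, 0.077, 0, 0, 0], [-0.0014, 0.113, 0.077, 0, 0, 0]])

```text
clock: 6.27
eef_pos: [0.5323, -0.0617, 0.1102]
eef_rot: [-0.001, 0.623, 0.782, -0.0]
wrist_force: [-0.2, -0.0, -4.8]
grip_width: 0.0155
finger_force: 40.0
```

```bash
python3 - <<'E'
from h import *
for _ in range(4): vision.grab_frame("wrist")
im,d,W=cloud("wrist"); s=read_state(); print(s["eef_pos"],s["wrist_force"]); delta(.5325,-.0618,.11,103.0)
im2,_,_=cloud("side")
c=cv2.resize(im2[170:250,190:300],(550,400),interpolation=cv2.INTER_CUBIC); w=im[:, :]
b=np.zeros((400,1062,3),np.uint8); b[:384,:512]=w; b[:,512:]=c
cv2.imwrite("pics/w3.png",cv2.resize(b,(796,300)))
R=Rq(s["eef_rot"]).as_matrix(); T=(W-s["eef_pos"])@R
z=.0056*T[...,0]+.0214; m=np.abs(T[...,2]-z)<.002
q=T[m&(np.abs(T[...,1])<.03)]; print("end",q[:,0].max(), "thin y",np.percentile(q[q[:,0]>.03][:,1],[.5,99.5]))
P=W[comp(W,.009,.015,W[...,0]>.45)]; print("board",len(P),*rect(P))
E
```

```text
[ 0.53365973 -0.06176544  0.11224355] [ 0.31555998 -0.12628021 -4.04568552]
delta [ 0.0002 -0.0011  0.0022] [ 0.11  0.07 -0.01]
end 0.07759839037530251 thin y [-0.01254817  0.01123157]
board 17957 [557.3 -24.9] [150.2 163.9] 13.0
```

View pics/w3.png

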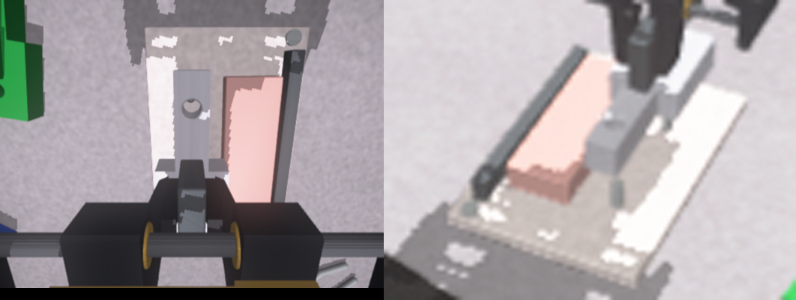

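Left shows the thin end with its hole at (191,107) over the board. Right shows the bar hovering over the pegs at (617,190) and (668,120). Everything lines up, so I'm descending in stages.

servo_tool(steps=[[0.0002, -0.0011, 0.01, 0, 0, 0], [0.0002, -0.0011, 0.018, 0, 0, 0], [0.0002, -0.0011, 0.024, 0, 0, 0], [0.0002, -0.0011, 0.028, 0, 0, 0], [0.0002, -0.0011, 0.031, 0, 0, 0], [0.0002, -0.0011, 0.033, 0, 0, 0], [0.0002, -0.0011, 0.034, 0, 0, 0], [0.0002, -0.0011, 0.034, 0, 0, 0]])

```text
clock: 7.23
eef_pos: [0.5318, -0.0614, 0.0768]
eef_rot: [-0.0, 0.623, 0.783, -0.0]
wrist_force: [-0.5, -0.2, -4.1]
grip_width: 0.0159
finger_force: 40.0
```

```bash
python3 - <<'E'
from h import *
for _ in range(5): vision.grab_frame("side")
s=read_state(); print(s["eef_pos"],s["wrist_force"],s["torque"]); delta(.5325,-.0618,.0594,103.0)
E
```

```text
[ 0.53199736 -0.06149368  0.07731912] [ 0.87581248 -0.78708144 -4.6647453 ] [-0.02929046 -0.03726813  0.00752818]
delta [-0.0004  0.0004  0.0179] [ 0.03  0.02 -0.  ]
```

servo_tool(steps=[[0, 0.0002, 0.004, 0, 0, 0], [0, 0.0004, 0.008, 0, 0, 0], [0, 0.0004, 0.011, 0, 0, 0], [0, 0.0004, 0.014, 0, 0, 0], [0, 0.0004, 0.016, 0, 0, 0], [0, 0.0004, 0.0175, 0, 0, 0], [0, 0.0004, 0.0185, 0, 0, 0], [0, 0.0004, 0.0185, 0, 0, 0]])

```text
clock: 8.15
eef_pos: [0.532, -0.0613, 0.0593]
eef_rot: [-0.0, 0.622, 0.783, -0.0]
wrist_force: [-4.2, 0.1, 5.2]
grip_width: 0.0155
finger_force: 40.0
```

```bash
python3 - <<'E'
from h import *
for _ in range(4): vision.grab_frame("side")
s=read_state(); print(s["eef_pos"],s["wrist_force"],s["torque"]); delta(.5325,-.0618,.0594,103.0)
im,d,W=cloud("wrist"); R=Rq(s["eef_rot"]).as_matrix(); T=(W-s["eef_pos"])@R
q=W[(np.abs(T[...,1]+.0007)<.012)&(T[...,0]>.03)&(T[...,0]<.075)]; print("bar top z",np.percentile(q[:,2],[10,50,90]))
E
```

```text
[ 0.53203631 -0.06134605  0.05928802] [-5.03982285  0.18254474  6.01170625] [ 0.26504878  0.73552822 -0.03127034]
delta [-0.0005  0.0003 -0.0001] [-0.03 -0.01  0.01]
bar top z [0.03593033 0.03816348 0.03899521]
```

servo_tool(steps=[[0, 0, 0, 0, 0, 0], [0, 0, 0, 0, 0, 0], [0, 0, 0, 0, 0, 0], [0, 0, 0, 0, 0, 0], [0, 0, 0, 0, 0, 0], [0, 0, 0, 0, 0, 0]], fingers=0.06)

```text
clock: 8.9
eef_pos: [0.5323, -0.0614, 0.0585]
eef_rot: [0.0, 0.623, 0.783, 0.0]
wrist_force: [-0.1, 0.5, -0.4]
grip_width: 0.0538
finger_force: 0.0
```

servo_tool(steps=[[0, 0, -0.015, 0, 0, 0], [0, 0, -0.05, 0, 0, 0], [0, 0, -0.09, 0, 0, 0], [0, 0, -0.13, 0, 0, 0], [0, 0, -0.16, 0, 0, 0], [0, 0, -0.17, 0, 0, 0], [0, 0, -0.17, 0, 0, 0], [0, 0, -0.17, 0, 0, 0]])

```text
clock: 9.57
eef_pos: [0.5319, -0.0613, 0.2278]
eef_rot: [-0.0, 0.623, 0.783, -0.0]
wrist_force: [-0.6, 0.3, -0.3]
grip_width: 0.0601
finger_force: 0.0
```

```bash
python3 - <<'E'
from h import *
for _ in range(4): vision.grab_frame("side")
im,d,W=cloud("wrist"); cv2.imwrite("w4.png",im); np.save("w4.npy",W); s=read_state(); print(s["clock"],s["eef_pos"])
hsv=cv2.cvtColor(im,cv2.COLOR_BGR2HSV)
a=np.radians(13.0); ex=np.array([np.cos(a),np.sin(a)]); ey=np.array([-ex[1],ex[0]]); o=np.array([.5698,-.045])
P=W[comp(W,.009,.015,near=np.array([.56,-.05]))]; print("board",*rect(P))
C=np.stack([(W[...,:2]-o)@ex,(W[...,:2]-o)@ey,W[...,2]],-1)
b=(C[...,2]>.034)&(C[...,2]<.042)&(np.abs(C[...,0]+.041)<.035)&(np.abs(C[...,1])<.08)
print("bar",b.sum(),*rect(C[b]),np.median(C[b],0))
for y0 in (.03,.05): 
    q=C[b&(np.abs(C[...,1]-y0)<.008)]; print("thin x",y0,np.percentile(q[:,0],[.5,99.5]).round(4))
pk=(C[...,2]>.028)&(C[...,2]<.038)&(C[...,0]>-.02)&(C[...,0]<.05)&(hsv[...,1]>40)&(np.abs(C[...,1])<.085)
print("stone",pk.sum(),*rect(C[pk]))
for y0 in (-.06,-.03,0,.03,.06):
    q=C[pk&(np.abs(C[...,1]-y0)<.005)]; 
    if len(q)>20: print("stone x",y0,np.percentile(q[:,0],[.5,99.5]).round(4))
delta(.448,.264,.2,118)
E
```

```text
9.8167 [ 0.53116263 -0.06100801  0.22635326]
board [562.3 -46.8] [150.3 209.2] 13.0
bar 4033 [-37.3  -2.5] [145.   62.5] 90.0 [-0.04029103 -0.01202346  0.0380903 ]
thin x 0.03 [-0.0535 -0.0061]
thin x 0.05 [-0.0534 -0.0065]
stone 6200 [15.8 -7.4] [ 50.3 140. ] 0.6
stone x -0.06 [-0.0083  0.0408]
stone x -0.03 [-0.0089  0.0404]
stone x 0 [-0.009   0.0402]
stone x 0.03 [-0.0096  0.0399]
stone x 0.06 [-0.0098  0.0397]
delta [ 0.3353 -0.0079  0.0271] [ -0.17  -0.14 -15.01]
```

The backstop is seated: its top is at z 0.038 and its centre at cradle x≈-41. The stone is 4 mm short of the fence and 0.6° askew. Now the packer.

servo_tool(steps=[[0.03, -0.008, 0, 0, 0, -5], [0.07, -0.008, 0.005, 0, 0, -10], [0.11, -0.008, 0.01, 0, 0, -15], [0.15, -0.008, 0.015, 0, 0, -15], [0.19, -0.008, 0.02, 0, 0, -15], [0.23, -0.008, 0.027, 0, 0, -15], [0.27, -0.008, 0.027, 0, 0, -15], [0.31, -0.008, 0.027, 0, 0, -15], [0.335, -0.008, 0.027, 0, 0, -15], [0.335, -0.008, 0.027, 0, 0, -15]])

```text
clock: 10.65
eef_pos: [0.447, 0.2671, 0.2004]
eef_rot: [-0.001, 0.513, 0.858, -0.0]
wrist_force: [0.7, -1.5, -0.1]
grip_width: 0.0599
finger_force: 0.0
```

```bash
python3 - <<'E'
from h import *
for _ in range(3): vision.grab_frame("side")
im,d,W=cloud("wrist"); cv2.imwrite("pics/w5.png",im); s=read_state(); print(s["clock"],s["eef_pos"])
n=np.array([.448,.264])
P=W[comp(W,.08,.095,near=n)]; print("head",len(P),*rect(P),np.median(P,0))
P=W[comp(W,.025,.035,near=n)]; print("stand",len(P),*rect(P),np.median(P,0))
E
```

```text
10.85 [0.44906266 0.26233555 0.20086094]
head 1247 [450.3 261.2] [23.9 36.2] 27.4 [0.44947247 0.26229638 0.08804383]
stand 4070 [450.3 260.7] [69.9 80.3] 26.0 [0.44256847 0.27076262 0.03016591]
```

View pics/w5.png

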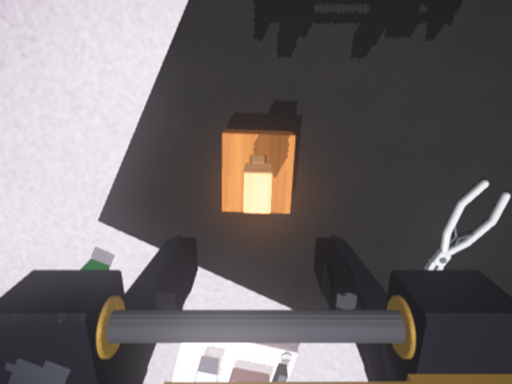

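The packer head is at (258,190) in its stand, 24x36 mm with its top at z 0.088, upright at about 27°.

```bash
python3 -c "
from h import *
delta(.4503,.2612,.059,117)"
```

```text
delta [-0.0015  0.0007  0.1419] [-0.07  0.02  0.97]
```

servo_tool(steps=[[-0.0015, 0.0007, 0.03, 0, 0, 1], [-0.0015, 0.0007, 0.07, 0, 0, 1], [-0.0015, 0.0007, 0.1, 0, 0, 1], [-0.0015, 0.0007, 0.125, 0, 0, 1], [-0.0015, 0.0007, 0.138, 0, 0, 1], [-0.0015, 0.0007, 0.142, 0, 0, 1], [-0.0015, 0.0007, 0.142, 0, 0, 1], [-0.0015, 0.0007, 0.142, 0, 0, 1]])

```text
clock: 11.52
eef_pos: [0.4513, 0.2616, 0.0602]
eef_rot: [0.0, 0.523, 0.852, 0.0]
wrist_force: [-1.4, -0.1, -0.9]
grip_width: 0.0598
finger_force: 0.0
```

servo_tool(steps=[[0, 0, 0, 0, 0, 0], [0, 0, 0, 0, 0, 0], [0, 0, 0, 0, 0, 0], [0, 0, 0, 0, 0, 0], [0, 0, 0, 0, 0, 0], [0, 0, 0, 0, 0, 0], [0, 0, 0, 0, 0, 0], [0, 0, 0, 0, 0, 0], [0, 0, 0, 0, 0, 0], [0, 0, 0, 0, 0, 0]], fingers=0.01, grip_force=55)

```text
clock: 12.35
eef_pos: [0.4505, 0.2624, 0.0598]
eef_rot: [0.0, 0.523, 0.853, 0.0]
wrist_force: [0.3, 0.2, 5.2]
grip_width: 0.0237
finger_force: 55.0
```

servo_tool(steps=[[0, 0, -0.01, 0, 0, 0], [0, 0, -0.025, 0, 0, 0], [0, 0, -0.05, 0, 0, 0], [0, 0, -0.08, 0, 0, 0], [0, 0, -0.11, 0, 0, 0], [0, 0, -0.13, 0, 0, 0], [0, 0, -0.14, 0, 0, 0], [0, 0, -0.14, 0, 0, 0]])

```text
clock: 13.02
eef_pos: [0.4517, 0.2627, 0.2022]
eef_rot: [0.002, 0.523, 0.853, 0.002]
wrist_force: [0.7, 0.1, -0.5]
grip_width: 0.0237
finger_force: 55.0
```

```bash
python3 - <<'E'
from h import *
a=np.radians(13.0); ex=np.array([np.cos(a),np.sin(a)]); ey=np.array([-ex[1],ex[0]]); o=np.array([.5698,-.045])
print("target xy",o-.0193*ex+.028*ey)
for _ in range(3): vision.grab_frame("side")
im,d,W=cloud("wrist"); s=read_state(); print(s["clock"],s["eef_pos"],s["eef_rot"],s["grip_width"])
np.save("w6.npy",W); cv2.imwrite("w6.png",im)
T=(W-s["eef_pos"])@Rq(s["eef_rot"]).as_matrix()
m=(np.abs(T[...,1])<.03)&(T[...,2]<.075)&(T[...,2]>-.04)&(T[...,0]>-.03)&(T[...,0]<.04)
hsv=cv2.cvtColor(im,cv2.COLOR_BGR2HSV); m&=hsv[...,1]>60
q=T[m]; print(len(q),np.percentile(q,[1,50,99],axis=0).round(4))
t=(o-.0193*ex+.028*ey); delta(t[0],t[1],.2,103)
E
```

```text
target xy [ 0.54469603 -0.02205919]
13.2167 [0.44922455 0.26187262 0.19760381] [-0.00109909  0.5225548   0.85260403 -0.00128244] 0.023227871917590945
6983 [[-0.0044 -0.0184 -0.0371]
 [ 0.0103  0.0004 -0.0234]
 [ 0.0167  0.0216  0.0442]]
delta [-0.2963 -0.0438 -0.0024] [-1.900e-01 -1.000e-02  1.399e+01]
```

servo_tool(steps=[[-0.02, -0.003, 0, 0, 0, 4], [-0.05, -0.008, 0, 0, 0, 8], [-0.09, -0.013, 0, 0, 0, 12], [-0.13, -0.02, 0, 0, 0, 14], [-0.17, -0.025, 0, 0, 0, 14], [-0.21, -0.031, 0, 0, 0, 14], [-0.25, -0.037, 0, 0, 0, 14], [-0.28, -0.041, 0, 0, 0, 14], [-0.2953, -0.0438, 0.02, 0, 0, 14], [-0.2953, -0.0438, 0.04, 0, 0, 14]])

```text
clock: 14.05
eef_pos: [0.5465, -0.0245, 0.1585]
eef_rot: [0.001, 0.624, 0.781, -0.0]
wrist_force: [-0.1, 0.0, -1.8]
grip_width: 0.0235
finger_force: 55.0
```

servo_tool(steps=[[0, 0, 0.03, 0, 0, 0], [0, 0, 0.03, 0, 0, 0], [0, 0, 0.03, 0, 0, 0], [0, 0, 0.03, 0, 0, 0]])

```text
clock: 14.38
eef_pos: [0.5454, -0.0205, 0.1297]
eef_rot: [-0.0, 0.622, 0.783, -0.0]
wrist_force: [0.3, 0.1, -0.7]
grip_width: 0.0235
finger_force: 55.0
```

```bash
python3 - <<'E'
from h import *
for _ in range(6): vision.grab_frame("side")
a=np.radians(13.0); ex=np.array([np.cos(a),np.sin(a)]); ey=np.array([-ex[1],ex[0]]); o=np.array([.5698,-.045])
im,d,W=cloud("wrist"); s=read_state(); print(s["clock"],s["eef_pos"],s["eef_rot"])
C=np.stack([(W[...,:2]-o)@ex,(W[...,:2]-o)@ey,W[...,2]],-1); np.save("c7.npy",C)
e=np.array(s["eef_pos"][:2])-o; print("TCP cradle",e@ex,e@ey)
hsv=cv2.cvtColor(im,cv2.COLOR_BGR2HSV); cv2.imwrite("pics/w7.png",im)
b=(np.abs(C[...,2]-.038)<.003)&(hsv[...,1]<40)
for y0 in (.04,.05,.06):
    q=C[b&(np.abs(C[...,1]-y0)<.004)&(C[...,0]<-.02)]
    if len(q)>5: print("bar x",y0,np.percentile(q[:,0],[1,99]).round(4))
pk=(np.abs(C[...,2]-.034)<.003)&(hsv[...,1]>40)
for y0 in (.03,.04,.05,.06):
    q=C[pk&(np.abs(C[...,1]-y0)<.004)&(C[...,0]>-.02)]
    if len(q)>5: print("stone x",y0,np.percentile(q[:,0],[1,99]).round(4))
T=(W-s["eef_pos"])@Rq(s["eef_rot"]).as_matrix()
m=(np.abs(T[...,1])<.015)&(T[...,2]<.06)&(T[...,2]>.012)&(T[...,0]>0)&(T[...,0]<.025)
q=T[m]; print("blade",len(q),np.percentile(q,[1,50,99],axis=0).round(4) if len(q) else 0)
t=o-.0193*ex+.029*ey; delta(t[0],t[1],.064,103)
E
```

```text
14.7333 [ 0.54585972 -0.02065368  0.13046334] [7.16996520e-04 6.22397612e-01 7.82700836e-01 3.15862051e-04]
TCP cradle -0.01784995722148845 0.029107715294662686
bar x 0.04 [-0.0531 -0.0298]
bar x 0.05 [-0.0533 -0.0297]
bar x 0.06 [-0.053  -0.0296]
stone x 0.03 [-0.0094  0.0397]
stone x 0.04 [-0.0095  0.0395]
stone x 0.05 [-0.0096  0.0393]
stone x 0.06 [-0.0097  0.0392]
blade 532 [[ 0.0152 -0.0063  0.0122]
 [ 0.016  -0.0007  0.0282]
 [ 0.0165  0.0053  0.0499]]
delta [-0.0001 -0.0015  0.0665] [0.08 0.04 0.02]
```

View pics/w7.png

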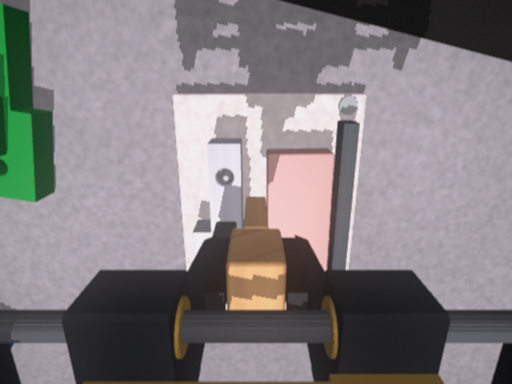

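The blade at (256,213) is over the gap between the bar at (225,180, peg visible in its hole) and the stone at (300,200). There is about 4 mm clear each side, so I'm lowering it.

servo_tool(steps=[[0, -0.0012, 0.01, 0, 0, 0], [0, -0.0012, 0.025, 0, 0, 0], [0, -0.0012, 0.037, 0, 0, 0], [0, -0.0012, 0.047, 0, 0, 0], [0, -0.0012, 0.054, 0, 0, 0], [0, -0.0012, 0.06, 0, 0, 0], [0, -0.0012, 0.063, 0, 0, 0], [0, -0.0012, 0.065, 0, 0, 0], [0, -0.0012, 0.065, 0, 0, 0]])

```text
clock: 15.48
eef_pos: [0.5442, -0.021, 0.0643]
eef_rot: [-0.0, 0.623, 0.783, -0.0]
wrist_force: [-0.2, 0.1, -0.4]
grip_width: 0.0237
finger_force: 55.0
```

```bash
cat > st.py <<'E'
from h import *
for _ in range(3): vision.grab_frame("side")
a=np.radians(13.0); ex=np.array([np.cos(a),np.sin(a)]); ey=np.array([-ex[1],ex[0]]); o=np.array([.5698,-.045])
im,d,W=cloud("wrist"); s=read_state(); e=np.array(s["eef_pos"][:2])-o; f=np.array(s["wrist_force"])
print("t",s["clock"],"TCP cradle mm",(1e3*np.array([e@ex,e@ey,s["eef_pos"][2]])).round(2),"F",(f[:2]@ex).round(2),(f[:2]@ey).round(2),f[2].round(2),"M",np.round(s["torque"],2),"w",s["grip_width"],s["finger_force"],s["eef_rot"])
C=np.stack([(W[...,:2]-o)@ex,(W[...,:2]-o)@ey,W[...,2]],-1)
hsv=cv2.cvtColor(im,cv2.COLOR_BGR2HSV); ok=np.abs(C[...,1])<.09
pk=(np.abs(C[...,2]-.034)<.003)&(hsv[...,1]>40)&ok
for y0 in (-.05,0,.03,.045,.055):
    q=C[pk&(np.abs(C[...,1]-y0)<.004)&(C[...,0]>-.02)]
    if len(q)>30: print("stone x",y0,np.percentile(q[:,0],[1,99]).round(4))
T=(W-s["eef_pos"])@Rq(s["eef_rot"]).as_matrix()
m=(np.abs(T[...,1])<.015)&(T[...,2]<.048)&(T[...,2]>.008)&(T[...,0]>0.01)&(T[...,0]<.025)&(hsv[...,1]>60)
q=T[m]; print("blade",len(q),np.percentile(q,[1,50,99],axis=0).round(4) if len(q) else 0)
E
python3 st.py
```

```text
t 15.6833 TCP cradle mm [-19.14  28.98  65.06] F -0.72 -1.32 -0.15 M [-0.05 -0.1  -0.02] w 0.02375131855681741 54.99963540583849 [4.73011578e-04 6.22523487e-01 7.82600940e-01 2.28532661e-04]
stone x -0.05 [-0.0083  0.014 ]
stone x 0.03 [-0.0075  0.0399]
stone x 0.045 [-0.0179  0.0394]
stone x 0.055 [-0.0094  0.0391]
blade 802 [[ 0.0106 -0.0062  0.0085]
 [ 0.0161  0.0019  0.0305]
 [ 0.0245  0.0148  0.0474]]
```

servo_tool(steps=[[0, 0.001, 0.0008, 0, 0, 0], [0, 0.002, 0.0008, 0, 0, 0], [0, 0.003, 0.0008, 0, 0, 0], [0, 0.004, 0.0008, 0, 0, 0], [0, 0.005, 0.0008, 0, 0, 0], [0, 0.006, 0.0008, 0, 0, 0], [0, 0.007, 0.0008, 0, 0, 0], [0, 0.0075, 0.0008, 0, 0, 0]])

```text
clock: 16.35
eef_pos: [0.551, -0.0193, 0.0638]
eef_rot: [-0.001, 0.622, 0.783, -0.0]
wrist_force: [-5.0, -0.5, 6.5]
grip_width: 0.0238
finger_force: 55.0
```

```bash
python3 st.py
```

```text
t 16.55 TCP cradle mm [-12.46  29.31  63.83] F -4.89 1.09 5.76 M [-0.13  0.8   0.05] w 0.023377742233627926 55.00147020444274 [-5.00475747e-04  6.22480491e-01  7.82635070e-01 -3.66694767e-04]
stone x -0.05 [-0.0083  0.0204]
stone x 0.03 [-0.0015  0.0418]
stone x 0.045 [-0.0169  0.0417]
stone x 0.055 [-0.0068  0.0418]
blade 987 [[ 0.0105 -0.006   0.0087]
 [ 0.016   0.0037  0.0294]
 [ 0.0245  0.0147  0.0466]]
```

servo_tool(steps=[[0, 0.0005, -0.0004, 0, 0, 0], [0, 0.001, -0.0004, 0, 0, 0], [0, 0.0015, -0.0004, 0, 0, 0], [0, 0.002, -0.0004, 0, 0, 0], [0, 0.0025, -0.0004, 0, 0, 0], [0, 0.003, -0.0004, 0, 0, 0], [0, 0.003, -0.0004, 0, 0, 0]])

```text
clock: 17.13
eef_pos: [0.5533, -0.0188, 0.0639]
eef_rot: [-0.001, 0.622, 0.783, -0.001]
wrist_force: [-6.3, -1.6, 4.8]
grip_width: 0.0237
finger_force: 55.0
```

```bash
python3 st.py
```

```text
t 17.3333 TCP cradle mm [-10.17  29.26  63.85] F -7.86 0.05 4.27 M [-0.32  1.23 -0.15] w 0.023440201498232758 55.001340229064226 [-0.00105542  0.62252746  0.78259669 -0.00093176]
stone x -0.05 [-0.0067  0.0226]
stone x 0.03 [0.0004 0.0452]
stone x 0.045 [-0.0146  0.0445]
stone x 0.055 [-0.0046  0.0446]
blade 983 [[ 0.0105 -0.006   0.0084]
 [ 0.016   0.0037  0.0294]
 [ 0.0248  0.0147  0.0469]]
```

servo_tool(steps=[[0, 0.0004, -0.0002, 0, 0, 0], [0, 0.0008, -0.0002, 0, 0, 0], [0, 0.0012, -0.0002, 0, 0, 0], [0, 0.0016, -0.0002, 0, 0, 0], [0, 0.002, -0.0002, 0, 0, 0], [0, 0.002, -0.0002, 0, 0, 0], [0, 0.002, -0.0002, 0, 0, 0]])

```text
clock: 17.92
eef_pos: [0.5539, -0.0189, 0.0639]
eef_rot: [-0.002, 0.622, 0.783, -0.002]
wrist_force: [-12.2, -4.9, 6.7]
grip_width: 0.0238
finger_force: 55.0
```

```bash
python3 st.py
```

```text
t 18.1167 TCP cradle mm [-9.57 28.98 63.9 ] F -12.52 -2.57 7.34 M [-0.88  2.11 -0.05] w 0.023393334983587963 55.00293608754873 [-0.00199792  0.62236334  0.78272271 -0.00224269]
stone x -0.05 [-0.0056  0.023 ]
stone x 0.03 [0.0004 0.0451]
stone x 0.045 [-0.0147  0.0445]
stone x 0.055 [-0.0042  0.0446]
blade 987 [[ 0.0105 -0.0062  0.0085]
 [ 0.016   0.0037  0.0294]
 [ 0.0246  0.0147  0.047 ]]
```

servo_tool(steps=[[0, 0.0005, -0.0005, 0, 0, 0], [0, 0.001, -0.0006, 0, 0, 0], [0, 0.0014, -0.0006, 0, 0, 0], [0, 0.0018, -0.0006, 0, 0, 0], [0, 0.0018, -0.0006, 0, 0, 0], [0, 0.0018, -0.0006, 0, 0, 0], [0, 0.0018, -0.0006, 0, 0, 0], [0, 0.0018, -0.0006, 0, 0, 0]])

```text
clock: 18.78
eef_pos: [0.5543, -0.019, 0.0639]
eef_rot: [-0.003, 0.622, 0.783, -0.004]
wrist_force: [-15.3, -7.0, 7.4]
grip_width: 0.0235
finger_force: 55.0
```

```bash
cat >> st.py <<'E'
L=[]
for v in range(384):
    r=np.where(pk[v]&(C[v,:,0]>-.015))[0]
    if len(r)>8: L.append((C[v,r[0],1],C[v,r[0],0],C[v,r[-1],1],C[v,r[-1],0]))
L=np.array(L)*1e3
np.set_printoptions(suppress=True)
print("left edge y:x",L[::8,:2].round(1).tolist()); print("right edge",L[::8,2:].round(1).tolist())
im,d,W=cloud("top"); C=np.stack([(W[...,:2]-o)@ex,(W[...,:2]-o)@ey,W[...,2]],-1)
hsv=cv2.cvtColor(im,cv2.COLOR_BGR2HSV); pk=(hsv[...,1]>45)&(np.abs(C[...,2]-.034)<.006)&(np.abs(C[...,0])<.06)&(np.abs(C[...,1])<.1)
print("top stone",pk.sum(),*rect(C[pk]) if pk.sum() else 0)
E
python3 st.py
```

```text
t 18.9833 TCP cradle mm [-9.25 28.83 63.87] F -17.2 -3.77 8.66 M [-1.43  2.82 -0.06] w 0.023571518680564393 55.003530364483595 [-0.00307634  0.62221054  0.78283588 -0.00354616]
stone x -0.05 [-0.0053  0.0233]
stone x 0.03 [-0.0003  0.0448]
stone x 0.045 [-0.0144  0.0446]
stone x 0.055 [-0.0042  0.0446]
blade 1005 [[ 0.0102 -0.0062  0.0085]
 [ 0.0159  0.0038  0.0293]
 [ 0.0248  0.0147  0.0469]]
left edge y:x [[61.5, -3.4], [57.3, -4.5], [52.5, -4.4], [48.1, -4.4], [44.3, -14.4], [38.9, -3.7], [33.9, -3.1], [28.7, 4.4], [23.5, 20.8], [18.7, 23.9], [14.0, 26.4], [8.1, 29.3], [-54.6, -5.3], [-61.1, -5.2], [-67.2, -5.2], [-74.1, -5.1]]
right edge [[61.7, 42.1], [57.4, 45.5], [52.6, 45.6], [48.1, 45.3], [43.9, 44.7], [38.7, 44.9], [33.8, 44.8], [28.2, 45.6], [23.0, 45.6], [17.4, 45.6], [12.0, 45.6], [6.3, 45.6], [-53.0, 23.4], [-59.2, 24.3], [-66.3, 26.1], [-74.0, 27.3]]
top stone 204 [ 22.1 -48.2] [52.4 51.6] 87.7
```

```bash
python3 - <<'E'
from h import *
im,d,W=cloud("side"); a=cv2.resize(im[175:255,200:300],(750,600),interpolation=cv2.INTER_CUBIC); cv2.imwrite("pics/s8.png",a)
im,d,W=cloud("top"); 
s=read_state(); print(s["clock"],s["wrist_force"])
E
```

```text
19.1333 [-15.23736523  -8.08609329   8.12919   ]
```

View pics/s8.png

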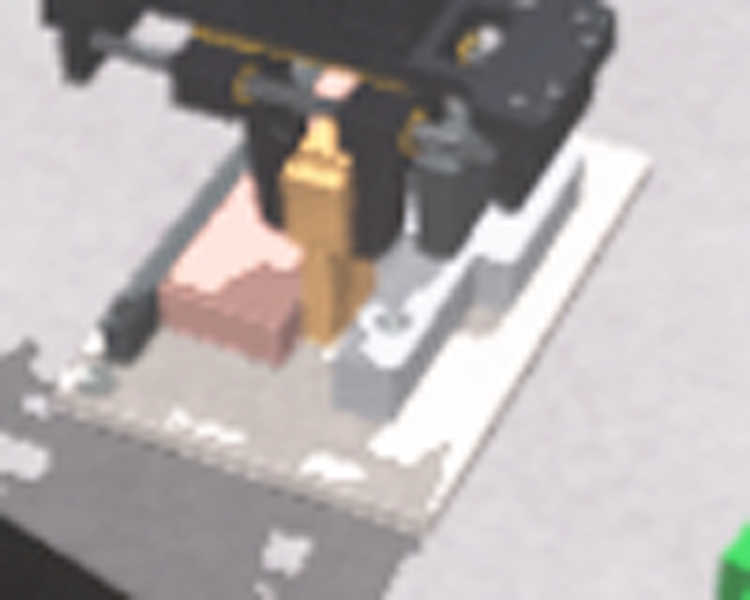

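The stone is against the fence at the visible end around (160,300). The blade at (325,290) stands on the board, pressed to the stone, and the backstop is seated on its pegs. The last push only raised the force, with TCP motion of 0.3 mm, so the contact is solid. I'll hold briefly and check that it is steady.

servo_tool(steps=[[0, 0, -0.0003, 0, 0, 0], [0, 0, -0.0003, 0, 0, 0], [0, 0, -0.0003, 0, 0, 0], [0, 0, -0.0003, 0, 0, 0], [0, 0, -0.0003, 0, 0, 0], [0, 0, -0.0003, 0, 0, 0], [0, 0, -0.0003, 0, 0, 0], [0, 0, -0.0003, 0, 0, 0]])

```text
clock: 19.8
eef_pos: [0.5543, -0.019, 0.0639]
eef_rot: [-0.003, 0.622, 0.783, -0.004]
wrist_force: [-14.2, -8.1, 5.8]
grip_width: 0.0233
finger_force: 55.0
```

```bash
python3 st.py | grep -v blade
```

```text
t 20.0 TCP cradle mm [-9.26 28.81 63.9 ] F -15.96 -4.56 5.56 M [-1.37  2.64  0.  ] w 0.023676709480328052 55.00270927324891 [-0.00307697  0.6222325   0.78281857 -0.00351072]
stone x -0.05 [-0.0053  0.0233]
stone x 0.03 [0.0003 0.0448]
stone x 0.045 [-0.015   0.0444]
stone x 0.055 [-0.0044  0.0445]
 [ 0.0159  0.0038  0.0294]
 [ 0.0248  0.0147  0.0469]]
left edge y:x [[61.5, -3.4], [57.1, -4.5], [52.5, -4.4], [48.3, -4.4], [44.4, -12.7], [38.5, -3.7], [34.4, -3.2], [29.2, 4.4], [24.1, 20.6], [18.6, 23.9], [13.4, 26.5], [7.9, 29.3], [-53.5, -5.3], [-61.3, -5.2], [-66.7, -5.2], [-73.3, -5.1]]
right edge [[61.6, 43.3], [57.4, 45.5], [53.4, 44.3], [48.2, 45.2], [43.4, 45.1], [39.2, 44.5], [33.8, 44.7], [27.9, 45.8], [22.7, 45.7], [17.2, 45.8], [12.0, 45.6], [7.1, 45.2], [-52.4, 23.3], [-59.9, 24.5], [-65.8, 26.0], [-73.8, 27.2]]
top stone 198 [ 21.2 -48.3] [52.7 50.9] 88.0
```

Steady: a 16 N push, the stone's -y end at -5.2 mm (nominal flush is -5.0), and the blade on the board. I'm handing it in.

```bash
python3 -c "
from workcell import ticket; print(ticket.job_done())"
```

```text
the job is handed in; nothing more can be done
None
```

The job is handed in at about 20 s: the backstop is seated on both pegs and released, and the gripped packer blade stands on the board in the wide end of the gap, holding the stone against the fence with about 16 N. The stone's edges measure flush within about 1 mm; the gripper hid the fence contact at its far (-y) end.

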